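# Shut and latch the instrument case

### The job

The grey instrument case on the desk is packed and has to go out: swing its leaning lid shut onto the gasket, hook the wire loop of the draw latch on top over the keeper on the lid, and press the lever down over centre and firmly on into its clip until it stops dead, fully home, with the latch holding the lid drawn in. Work by feel, never pushing the lid or the lever with more than about 30 N, and leave the small things round the case where they are.

Things in the scene. Friction and masses are not known exactly. Their poses are not given: they have to be found in the camera images.
- case: grey case with aluminium edges on its hinge edge, 136 deep x 240 wide x 150 mm to its flat top; heavy, fixed. Origin: centre of width, 57 mm behind the shut lid's front, on the desk; x from the lid (near side) to the back (+79), y left, z up; seam at x -25. A folded drop handle (bar at x 72) lies on the top, 12 mm high. The latch works in the plane y = 0, the top clear 60 mm to either side
- case_lid (a joint): lid hinge along y at x -25, z 6 mm of the case; 0 = hard shut, positive = leaning open towards the robot (rad). Stiff (3 to 5 N at the top edge): the lid stays where left. The gasket meets it near 0.030 (keeper 5 mm short of shut), resists by some 30 N per mm beyond and pushes it back to there when let go. The closed latch holds it near 0.017
- lid_front (a point): middle of the lid's flat front face (which looks to -x), 18 mm below its top edge; the keeper stands above it
- keeper (a point): steel hook on the lid: where the axis of the loop's bar sits when hooked, 20 mm above the lid's flat top. Axes as the case's when shut. Block 24 mm wide, flat top 2.5 mm below this point, reaching 17 mm to its -x side; the bar slides on it to +x against a post, under a lip 20 mm wide. The lip's top is 9 mm above this point, its tip 6 mm to -x; mouth below the tip 7 mm high for the 5 mm bar
- lever_pivot (a point): axis (along y) on which the lever turns, on the deep half, 30 mm above the case's top, 58 mm to the +x side of the keeper when shut
- latch_lever (a joint): lever angle (rad): 0 = home, stop, pointing to +x (away), 8 degrees below level; positive = lifted, up and over towards the keeper (1.7 upright, stop 2.4). Stays where left (0.03 N m). Loop hooked: taut near 1.05, hardest near 0.7 (7 N at lever_press), over centre near 0.35, then falls to about 0.12, where a spring clip takes its tongue: 10 to 18 N over the last 6 mm until it stops dead at 0
- lever_press (a point): point on the lever's face 45 mm from lever_pivot, on the side that looks up when home and towards the robot when upright. The lever is a steel plate 23 mm wide, 3 thick, 59 long from the pivot, its end curled up slightly; a tongue below it goes into the clip on the base
- loop_pivot (a point): axis (along y) of the loop in the lever, 16 mm out from lever_pivot along the lever; the loop swings round the lever with a little friction (0.02 N m) that holds it up where it is left
- loop_bar (a point): middle of the loop's end bar (along y), 75 mm from loop_pivot. The loop is a U of 5 mm steel wire, 41 mm wide outside (31 inside); it stands raised at the start. Pulling it also turns the lever (about 2 N)
- loop_grip (a point): middle between the loop's two side wires, 12 mm from the bar towards loop_pivot: the loop can be gripped here across its 41 mm width (along the case's y). It turns between the fingers and its wires may creep by up to 20 mm meanwhile; let go, it stays where it is and can be gripped afresh. With the bar hooked this point is 21 mm above the lid's top
- vial_0: bystander: glass vial with white cap, 18 mm across, 44 high; origin at the underside
- vial_1: bystander: glass vial with black cap, 18 mm across, 44 high; origin at the underside
- petri_dish: bystander: shallow clear dish, 56 mm across, 11 high; origin at the underside
- sample_box: bystander: flat white box, 69 x 92 x 20 mm; origin at the underside
- eraser: bystander: block eraser, 18 x 43 x 11 mm; origin at the underside
- stamp: bystander: standing rubber stamp, 24 x 45 x 66 mm; origin at the underside

How it is judged:
By the outcome, as a careful person would: the job done as asked, in the order asked, and still so for the second after the job is handed in, with the robot touching nothing.
It also fails if it takes over 72 s, if anything falls off the work surface, if the arm or the gripper's body presses on something with over 40 N, if the wrist force passes 120 N, or if a joint passes its speed limit or range.

### The arm

A 6-joint arm with a two-finger parallel gripper is mounted at the origin on a cart in front of the work surface, level with it; the furniture and walls round the work are solid. World frame = base frame: x ahead of the robot, y to its left, z up, the work surface at z = 0. Lengths are in m, angles in rad, forces in N, time in s.
With the tool pointing down it reaches from about 0.375 to 0.975 m from the base axis. Payload 3.8 kg.
Tool frame: the origin (TCP) lies on the centre line of the jaws, within the pads' length; the fingertips stand 14 mm ahead of it and the grasp point (between the pads) lies 5 mm behind it (robot.finger_overhang is the z of the fingertips in the tool frame, in m); z points along the fingers, y is the line along which they close (so a half turn about z gives the same grasp; the last joint's range is limited). The gripper opens to 88 mm and grips with 3 to 60 N. Pads are 18 mm wide; open, the fingers measure 123 mm over their backs; the gripper's body (75 mm by 187 mm) begins 45 mm behind the grasp point.
Start: joints at [-1.219, 0.264, 1.604, -0, 1.274, -0.037], TCP at [0.256, -0.625, 0.253] pointing down, gripper open.
Joint ranges: [-2.63, 2.63], [-0.94, 2.18], [0.31, 2.57], [-1.31, 4.45], [0, 2.66], [-2.55, 2.55]. Speed limits (rad/s): [2.57, 2.57, 3.14, 3.14, 3.14, 3.14].

### API

Orientations are given as a 3x3 rotation matrix whose columns are the frame's x, y, z axes.
In Python, from plant import robot gives the robot as it stands.
- The arm moves only by the tool apply_moves, never from a script. Its argument "targets" is one flat list of numbers, 7 for each row, row after row: the shift along the world's x, y, z in mm, then the turn, a rotation vector about the world's x, y, z in degrees, then the closure, from 0 (fully open) to 1 (shut). A call has 1 to 20 rows; each row shifts and turns the commanded pose from where the row before left it; what a row does not reach is not made up. A row lasts 1/10 s, in which the tool goes at most 50 mm and 8.59 degrees, less where a joint would pass 70% of its speed; a pose out of reach is approached as far as the arm can. A call with a gripper value outside its range is refused whole. The fingers move at their own pace and stop on an object; the grip force is fixed at half the most. Time passes only in rows, so rows that do not move let the fingers close. It gives the time, the measured TCP pose, the force, the opening and the grip force at its end, in the units of the state.
- robot.observe(): the state, without advancing time (a new reading comes with each control period).
- robot.read_camera(name): name is "side" or "top" or "wrist"; returns the picture (400x640x3 uint8, red, green, blue); there is no depth.
- robot.camera_model(name): a dict with "fov_y" (degrees; the focal length in pixels is half the picture's height over the tangent of half this angle, whatever the lens; pixels are square), "cx", "cy" (the principal point, pixels), "eye" and "attitude" of the camera in the world. Camera axes: x right, y up, looking along -z (the intrinsics and any distortion apply to the point x, -y, -z); pixel columns grow to the right and rows downward; lengths in m; the calibration is good to about 2 mm. The wrist camera is an equidistant fisheye: a pixel r from the principal point sees the ray r / f radians off the axis. A picture is of the moment at which its call begins: read the wrist's pose just before it. camera_model takes no time and is no camera call; for the wrist camera it gives the pose at the moment of the call.
- robot.job_done(): hands the job in; it is judged then, once.
The state is a dict: "time": time; "joint_positions": joint angles; "dq": joint speeds; "tau": joint torques, N m; "position": TCP position; "eef_rot": TCP orientation; "contact_force": force on the tool from outside, world axes, zero at the start; "moment": the same for the moment, N m; "gripper_width": finger opening in m; "gripper_force": force on a finger pad.
Only numpy, scipy, OpenCV 4.12 (cv2) and the standard library are available. Lean on these libraries where they do the work, as an engineer would, in place of code of your own. Each camera call takes 0.05 s, during which the arm holds its last target. There are 200 camera calls.

## Working session

There is one attempt and no reset: what is moved stays moved. The work goes in short steps, Python scripts to look and compute and a tool call to move; the robot and the scene stay as the last step left them, time stands still between calls to the robot, and variables do not carry over. Pictures are saved under pics/ and viewed, at most 10 in all, crops included, and the job is handed in when it is done.

Besides the shell and the picture viewer there is one more tool, called after ">>>" by a JSON object that holds its "op" and its "data". apply_moves: Moves the arm, as the interface text tells. Its arguments: {"type":"object","properties":{"targets":{"type":"array","items":{"type":"number"}}},"required":["targets"]}

```bash
ls; mkdir -p pics; cat > h.py <<'E'
import numpy as np, cv2, json
from plant import robot
def snap(n,f,crop=None,s=1):
    m=robot.camera_model(n); im=robot.read_camera(n)[:,:,::-1].copy()
    cv2.imwrite(f'pics/{f}_full.png',im)
    if crop: x0,y0,x1,y1=crop; im=im[y0:y1,x0:x1]
    if s!=1: im=cv2.resize(im,None,fx=s,fy=s,interpolation=cv2.INTER_CUBIC)
    cv2.imwrite(f'pics/{f}.png',im); json.dump({k:np.array(v).tolist() if not isinstance(v,(str,dict)) else v for k,v in m.items()},open(f'pics/{f}.json','w')); return m
def F(m): return 200/np.tan(np.radians(m['fov_y'])/2)
def ray(m,u,v,fish=False):
    f=F(m); a=(u-m['cx'])/f; b=(v-m['cy'])/f
    if fish:
        r=np.hypot(a,b); s=np.sin(r)/max(r,1e-9); d=np.array([a*s,-b*s,-np.cos(r)])
    else: d=np.array([a,-b,-1.])
    d=np.array(m['attitude']).reshape(3,3)@d; return np.array(m['eye']),d/np.linalg.norm(d)
def onplane(m,u,v,k,c,fish=False):
    e,d=ray(m,u,v,fish); return e+d*(c-e[k])/d[k]
def tri(*rs):
    A=0;b=0
    for e,d in rs: P=np.eye(3)-np.outer(d,d); A=A+P; b=b+P@e
    return np.linalg.solve(A,b)
def proj(m,p,fish=False):
    f=F(m); c=np.array(m['attitude']).reshape(3,3).T@(np.array(p)-np.array(m['eye']))
    x,y,z=c[0],-c[1],-c[2]
    if fish:
        r=np.hypot(x,y); t=np.arctan2(r,z); return np.array([m['cx']+f*t*x/r,m['cy']+f*t*y/r])
    return np.array([m['cx']+f*x/z,m['cy']+f*y/z])
E
python3 - <<'E'
from h import *
for n in ['side','top']:
    m=snap(n,n+'0',s=1.25); print(m)
E
```

```text
pics
{'fov_y': 44.980606252931814, 'cx': 309.6808060493947, 'cy': 201.86748548986938, 'eye': array([-0.1457021 ,  0.67949005,  0.63843743]), 'attitude': array([[-0.65600238,  0.3545943 , -0.66627604],
       [-0.75467305, -0.2948543 ,  0.58611392],
       [ 0.0113783 ,  0.8873127 ,  0.46102788]])}
{'fov_y': 54.139822132343284, 'cx': 320.3548749818311, 'cy': 202.18656620013445, 'eye': array([0.51784762, 0.05361691, 1.0448857 ]), 'attitude': array([[ 0.00656912,  0.99943361, -0.03300475],
       [-0.99971085,  0.00580031, -0.02333594],
       [-0.02313128,  0.03314851,  0.99918273]])}
```

View pics/side0.png

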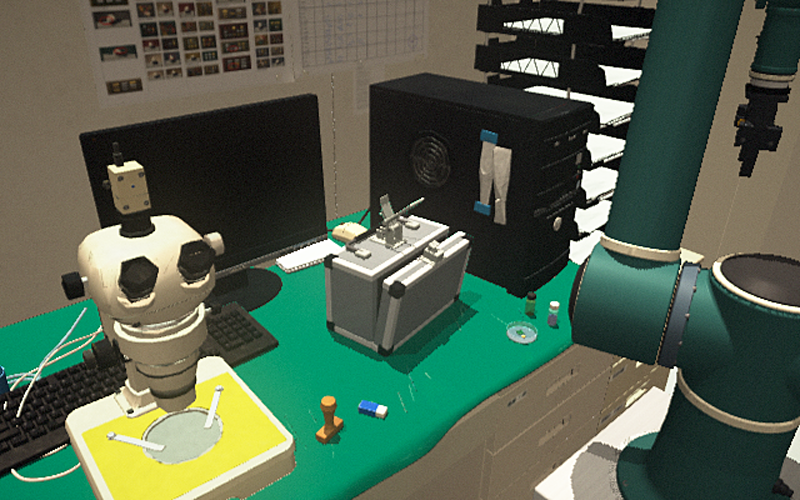

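View pics/top0.png

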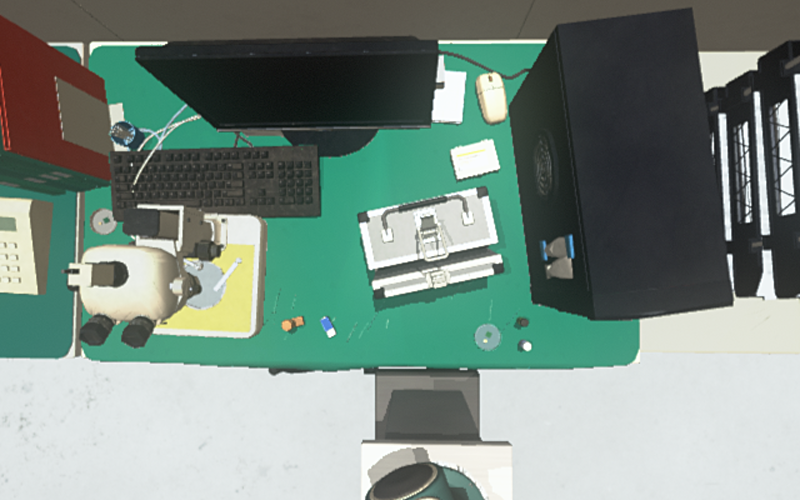

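The side view shows the case at about (395,275) in the 800-px picture, lid leaning, with loop and lever raised at (395,215). The top view shows the case at (430,240), yawed slightly. I'll enlarge both.

```bash
python3 - <<'E'
import cv2,numpy as np
a=cv2.imread('pics/side0_full.png')[145:285,255:385]; b=cv2.imread('pics/top0_full.png')[140:245,280:410]
a=cv2.resize(a,None,fx=4,fy=4,interpolation=2); b=cv2.resize(b,None,fx=4,fy=4,interpolation=2)
cv2.imwrite('pics/ca.png',a);cv2.imwrite('pics/cb.png',b)
E
```

```text
(no output)
```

View pics/ca.png

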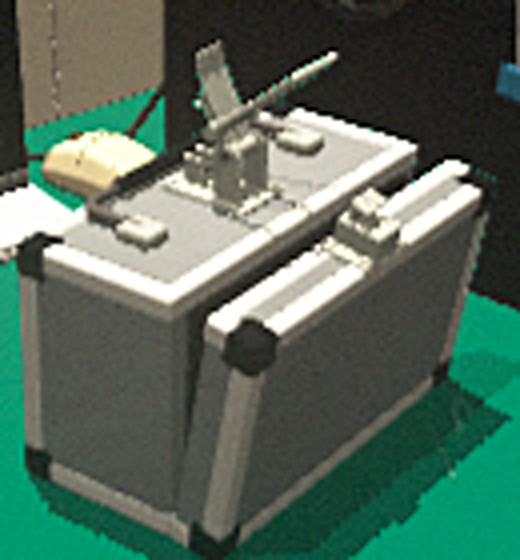

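View pics/cb.png

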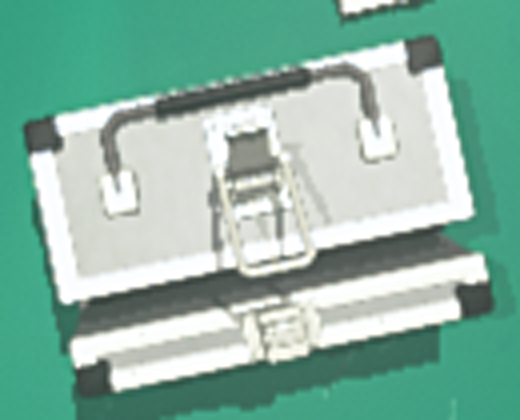

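```bash
cat > fit.py <<'E'
from h import *
from scipy.optimize import least_squares
def world(p,q): 
    x,y,w=p[:3]; c,s=np.cos(w),np.sin(w); return np.array([x+c*q[0]-s*q[1],y+s*q[0]+c*q[1],q[2]])
def lid(t,q):
    # opening tilts to -x
    dx,dz=q[0]+.025,q[2]-.006; c,s=np.cos(t),np.sin(t); return np.array([-.025+c*dx-s*dz,q[1],.006+s*dx+c*dz])
def lev(p,d,y=0,off=0):
    kx,a=p[4],p[5]-np.radians(8); return np.array([kx+.058+d*np.cos(a)-off*np.sin(a),y,.18+d*np.sin(a)+off*np.cos(a)])
def bar(p,y=0): # loop angle p[6]: elevation of direction toward -x
    l=lev(p,.016); return l+np.array([-.075*np.cos(p[6]),y,.075*np.sin(p[6])])
if __name__=='__main__':
    ms={n:json.load(open(f'pics/{n}0.json')) for n in('side','top')}
    S=lambda u,v:('side',u/4+255,v/4+145); T=lambda u,v:('top',u/4+280,v/4+140)
    obs=[]
    for q,t,s in [((.079,.12),(25,120),(25,238)),((.079,-.12),(437,40),None),((-.025,-.12),(474,218),(416,148)),((-.025,.12),(70,300),(172,304))]:
        f=lambda p,q=q:np.array([*q,.15]); obs.append((f,T(*t))); 
        if s: obs.append((f,S(*s)))
    for q,t,s in [((-.057,.12),(84,396),None),((-.057,-.12),(493,306),(486,187)),((-.025,.12),(72,343),(212,312)),((-.025,-.12),(486,256),(462,162))]:
        f=lambda p,q=q:lid(p[3],np.array([*q,.15])); obs.append((f,T(*t)))
        if s: obs.append((f,S(*s)))
    obs.append((lambda p:lid(p[3],np.array([p[4]+.004,0,.177])),S(370,195)))
    obs.append((lambda p:lid(p[3],np.array([p[4]-.004,0,.174])),T(284,332)))
    obs+= [(lambda p:lev(p,.059),T(248,136)),(lambda p:lev(p,.059),S(210,44)),(lambda p:bar(p),T(278,270)),(lambda p:bar(p),S(334,57))]
    def res(p): return np.concatenate([proj(ms[o[0]],world(p,f(p)))-o[1:] for f,o in obs])
    r=least_squares(res,[.55,0.0,.2,.15,-.04,1.5,.5],loss='soft_l1')
    p=r.x; print(p.round(4)); 
    for (f,o),e in zip(obs,res(p).reshape(-1,2)): print(o[0],f(p).round(3),e.round(1))
    for n,q in dict(lid_front=lid(p[3],np.array([-.057,0,.132])),keeper=lid(p[3],np.array([p[4],0,.17])),keeper_shut=(p[4],0,.17),piv=lev(p,0),looppiv=lev(p,.016),bar=bar(p),press=lev(p,.045)).items(): print(n,world(p,q).round(4),np.round(q,4))
    np.save('p.npy',p)
E
python3 fit.py
```

```text
[ 0.5655  0.0179  0.2139  0.1596 -0.0395  1.3495  0.7229]
top [0.079 0.12  0.15 ] [0.6 1.6]
side [0.079 0.12  0.15 ] [-1.6  0.8]
top [ 0.079 -0.12   0.15 ] [ 0.  -0.2]
top [-0.025 -0.12   0.15 ] [ 0.5 -0.3]
side [-0.025 -0.12   0.15 ] [ 0.2 -1.1]
top [-0.025  0.12   0.15 ] [-1.4  0.9]
side [-0.025  0.12   0.15 ] [-0.4 -1.1]
top [-0.079  0.12   0.143] [0.2 0.1]
top [-0.079 -0.12   0.143] [0.3 1.1]
side [-0.079 -0.12   0.143] [ 2.4 -2.1]
top [-0.048  0.12   0.148] [ 0.2 -0.1]
side [-0.048  0.12   0.148] [-1.4  1.1]
top [-0.048 -0.12   0.148] [-0.5  0.1]
side [-0.048 -0.12   0.148] [-3.1 -1.4]
side [-0.063  0.     0.173] [-1.9  0.4]
top [-0.07   0.     0.169] [1.  1.6]
top [0.039 0.    0.235] [ 0.9 -0.3]
side [0.039 0.    0.235] [0.6 0.4]
top [-0.032  0.     0.245] [ 0.8 -0.2]
side [-0.032  0.     0.245] [-3.4  0.9]
lid_front [0.4907 0.0017 0.1253] [-0.0766  0.      0.1253]
keeper [0.5016 0.004  0.1656] [-0.0654  0.      0.1656]
keeper_shut [0.5269 0.0095 0.17  ] [-0.0395  0.      0.17  ]
piv [0.5836 0.0218 0.18  ] [0.0185 0.     0.18  ]
looppiv [0.5891 0.023  0.195 ] [0.0241 0.     0.195 ]
bar [0.5342 0.0111 0.2446] [-0.0321  0.      0.2446]
press [0.5991 0.0252 0.2221] [0.0344 0.     0.2221]
```

```bash
python3 - <<'E'
from h import *
from scipy.spatial.transform import Rotation as R
s=robot.observe(); print(s['time'],s['position'].round(4),s['eef_rot'].round(3),s['gripper_width'])
w=.2139
for t in (0,25,35):
    Rz=np.array([[np.cos(w),-np.sin(w),0],[np.sin(w),np.cos(w),0],[0,0,1]])
    T=Rz@R.from_euler('y',-t,degrees=True).as_matrix()@np.diag([1,-1,-1.])
    for sg in (1,-1):
        T2=T@np.diag([sg,sg,1]); print(t,sg,R.from_matrix(T2@s['eef_rot'].T).as_rotvec(degrees=True).round(1))
E
```

```text
0.1 [ 0.2557 -0.624   0.2515] [[ 0.925  0.379 -0.001]
 [ 0.379 -0.925  0.002]
 [ 0.    -0.002 -1.   ]] 0.08801141036313649
0 1 [ -0.1  -0.  -10. ]
0 -1 [  0.   -0.2 170. ]
25 1 [  7.3 -23.9  -9.9]
25 -1 [-35.3 -11.1 166.2]
35 1 [ 10.3 -33.5  -9.7]
35 -1 [-49.1 -15.4 162.5]
```

>>> {"op": "apply_moves", "data": {"targets": [12,46,0,0,0,-5,1,12,46,0,0,0,-5,1,12,46,0,0,0,0,1,12,46,0,0,0,0,1,12,46,0,0,0,0,1,12,46,0,0,0,0,1,12,46,0,0,0,0,1,12,46,0,0,0,0,1,12,46,0,0,0,0,1,12,46,0,0,0,0,1,12,46,0,0,0,0,1,12,46,0,0,0,0,1,16,48,0,0,0,0,1,0,0,0,0,0,0,1]}}

```text
time: 1.5
position: [0.4163, -0.0198, 0.2526]
eef_rot: [[0.975, 0.221, 0.0], [0.221, -0.975, 0.002], [0.001, -0.002, -1.0]]
contact_force: [0.5, -1.4, -0.2]
gripper_width: 0.0004
gripper_force: 0.0
```

>>> {"op": "apply_moves", "data": {"targets": [0,2,-25,1.3,-6.1,0,1,0,2,-25,1.3,-6.1,0,1,0,2,-25,1.3,-6.1,0,1,0,2,-25,1.3,-6.1,0,1,0,0,0,0,0,0,1,0,0,0,0,0,0,1]}}

```text
time: 2.1
position: [0.4148, -0.0178, 0.1523]
eef_rot: [[0.887, 0.21, 0.41], [0.192, -0.978, 0.087], [0.419, 0.001, -0.908]]
contact_force: [0.8, -0.9, 1.0]
gripper_width: 0.0005
gripper_force: 0.0
```

>>> {"op": "apply_moves", "data": {"targets": [12,3,-6,0,0,0,1,12,3,-6,0,0,0,1,12,3,0,0,0,0,1,8,2,0,0,0,0,1,4,1,0,0,0,0,1,4,1,0,0,0,0,1,4,1,0,0,0,0,1,4,1,0,0,0,0,1,4,1,0,0,0,0,1,0,0,0,0,0,0,1]}}

```text
time: 3.1
position: [0.4792, -0.0011, 0.1402]
eef_rot: [[0.886, 0.213, 0.411], [0.193, -0.977, 0.088], [0.42, 0.001, -0.907]]
contact_force: [-3.3, -0.7, 1.4]
gripper_width: 0.0002
gripper_force: 1.3
```

```bash
python3 - <<'E'
from h import *
snap('side','s1',(255,120,385,270),4)
E
```

```text
(no output)
```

View pics/s1.png

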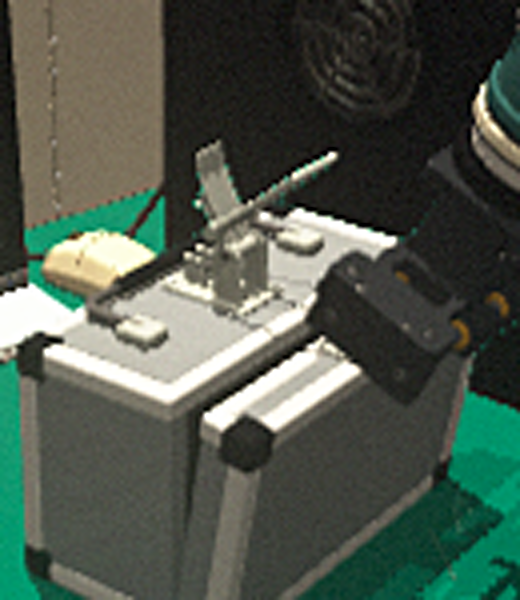

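The closed fingers touch the lid front (3.3 N), and the body at (370,330) is clear of the raised loop at (335,155). I'll push on.

>>> {"op": "apply_moves", "data": {"targets": [3,0.7,0,0,0,0,1,3,0.7,0,0,0,0,1,2,0.4,0,0,0,0,1,1,0.2,0,0,0,0,1,0,0,0,0,0,0,1]}}

```text
time: 3.65
position: [0.4881, 0.0009, 0.1405]
eef_rot: [[0.886, 0.212, 0.412], [0.193, -0.977, 0.088], [0.421, 0.001, -0.907]]
contact_force: [-4.8, -1.4, 3.3]
gripper_width: 0.0004
gripper_force: 2.1
```

>>> {"op": "apply_moves", "data": {"targets": [2,0.4,0,0,0,0,1,2,0.4,0,0,0,0,1,0,0,0,0,0,0,1]}}

```text
time: 3.95
position: [0.4923, 0.0017, 0.1406]
eef_rot: [[0.886, 0.212, 0.412], [0.193, -0.977, 0.088], [0.421, 0.001, -0.907]]
contact_force: [-3.3, 0.1, 2.5]
gripper_width: 0.0003
gripper_force: 1.9
```

>>> {"op": "apply_moves", "data": {"targets": [1,0.2,0,0,0,0,1,1,0.2,0,0,0,0,1,0,0,0,0,0,0,1]}}

```text
time: 4.25
position: [0.4944, 0.0021, 0.1407]
eef_rot: [[0.886, 0.212, 0.412], [0.193, -0.977, 0.088], [0.421, 0.002, -0.907]]
contact_force: [-3.9, 0.0, 2.1]
gripper_width: 0.0
gripper_force: 2.3
```

>>> {"op": "apply_moves", "data": {"targets": [1,0.2,0,0,0,0,1,1,0.2,0,0,0,0,1,0,0,0,0,0,0,1]}}

```text
time: 4.55
position: [0.4953, 0.0024, 0.1404]
eef_rot: [[0.887, 0.213, 0.41], [0.194, -0.977, 0.088], [0.419, 0.001, -0.908]]
contact_force: [-13.3, -2.7, 10.7]
gripper_width: 0.0003
gripper_force: 6.9
```

>>> {"op": "apply_moves", "data": {"targets": [-20,-4,5,0,0,0,1,-20,-4,5,0,0,0,1,0,0,45,1,-5,0,0,0,0,45,1,-5,0,0,10,2,30,0,0,0,0,20,4,10,0,0,0,0,20,4,5,0,0,0,0,10,3,0,0,0,0,0,0,0,0,0,0,0,0,0,0,0,0,0,0,0]}}

```text
time: 5.55
position: [0.5159, 0.0076, 0.2842]
eef_rot: [[0.8, 0.212, 0.561], [0.176, -0.977, 0.119], [0.574, 0.004, -0.819]]
contact_force: [-0.3, 1.1, 0.0]
gripper_width: 0.0621
gripper_force: 0.0
```

```bash
python3 - <<'E'
from h import *
import cv2
m=snap('wrist','w1'); snap('side','s2'); print(robot.camera_model('wrist')['eye'])
a=cv2.imread('pics/w1_full.png'); b=cv2.imread('pics/s2_full.png')[120:270,255:385]
b=cv2.resize(b,None,fx=2.67,fy=2.67,interpolation=2)[:400]
p=np.load('p.npy')
import fit
p[3]=.03
for n,q in dict(bar1=fit.bar(p,.018),bar2=fit.bar(p,-.018),lp=fit.lev(p,.016),tip=fit.lev(p,.059),k=fit.lid(.03,np.array([p[4],0,.17]))).items():
    print(n,proj(m,fit.world(p,q),True).round(0))
cv2.imwrite('pics/w1b.png',np.hstack([cv2.resize(a[:, 100:540],None,fx=1,fy=1),b]))
E
```

```text
[0.50796877 0.00568299 0.44123527]
bar1 [290. 244.]
bar2 [346. 244.]
lp [318. 185.]
tip [318. 148.]
k [318. 269.]
```

View pics/w1b.png

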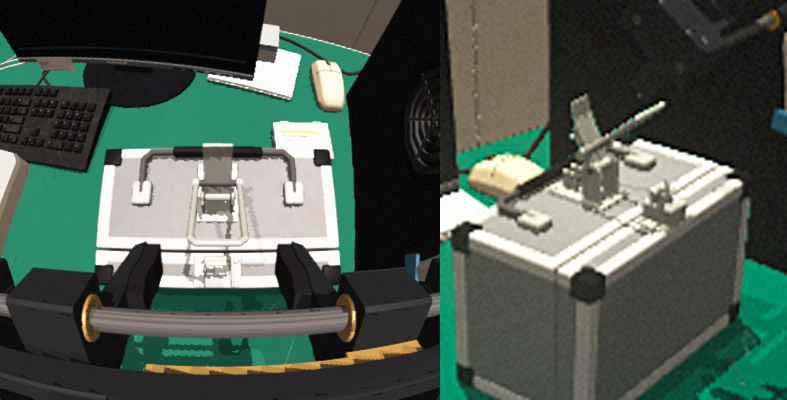

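The wrist view shows the loop bar at (318,241), within 3 px of my prediction, centred between the fingers. The side view shows the lid shut on the gasket. I'll grip the loop.

>>> {"op": "apply_moves", "data": {"targets": [9,2,-16,0,0,0,0.2,9,2,-16,0,0,0,0.2,9,1,-15,0,0,0,0.2,0,0,0,0,0,0,0.2,0,0,0,0,0,0,1,0,0,0,0,0,0,1,0,0,0,0,0,0,1,0,0,0,0,0,0,1,0,0,0,0,0,0,1,0,0,0,0,0,0,1]}}

```text
time: 6.65
position: [0.5433, 0.0133, 0.2393]
eef_rot: [[0.799, 0.212, 0.563], [0.175, -0.977, 0.12], [0.576, 0.003, -0.818]]
contact_force: [-3.5, 4.3, 3.0]
gripper_width: 0.0401
gripper_force: 30.0
```

```bash
cat > wp.py <<'E'
from fit import *
p=np.load('p.npy')
def byaz(a,zb,creep=0):
    q=p.copy(); q[5]=a; l=lev(q,.016); e=np.arcsin((zb-l[2])/.075); q[6]=e; b=bar(q); g=b+(.012+creep)/.075*(l-b); return b,g
if __name__=='__main__':
    pr=None
    for a,z in [(1.35,.2446),(1.55,.24),(1.75,.233),(1.95,.225),(2.1,.21),(2.13,.19),(2.13,.18),(2.1,.1695),(1.9,.1695),(1.7,.1695),(1.5,.1695),(1.3,.1695)]:
        b,g=byaz(a,z); w=world(p,g); print(a,'bar',(b*1e3).round(1),'g',(w*1e3).round(1),'d',None if pr is None else ((w-pr)*1e3).round(1)); pr=w
    print('keeper', (lid(.03,np.array([p[4],0,.17]))*1e3).round(1))
E
python3 wp.py
```

```text
1.35 bar [-32.1   0.  244.6] g [542.9  13.  236.7] d None
1.55 bar [-39.6   0.  240. ] g [536.4  11.6 232.9] d [-6.6 -1.4 -3.7]
1.75 bar [-47.4   0.  233. ] g [529.4  10.1 227.1] d [-6.9 -1.5 -5.8]
1.95 bar [-54.3   0.  225. ] g [523.3   8.7 220.3] d [-6.2 -1.3 -6.8]
2.1 bar [-61.   0. 210.] g [517.4   7.5 207.6] d [ -5.9  -1.3 -12.7]
2.13 bar [-62.9   0.  190. ] g [515.8   7.1 190.7] d [ -1.6  -0.3 -16.8]
2.13 bar [-61.6   0.  180. ] g [516.8   7.3 182.3] d [ 1.1  0.2 -8.4]
2.1 bar [-58.2   0.  169.5] g [519.7   8.  173.5] d [ 2.9  0.6 -8.8]
1.9 bar [-54.8   0.  169.5] g [523.    8.7 173.7] d [3.3 0.7 0.1]
1.7 bar [-51.5   0.  169.5] g [526.2   9.4 173.7] d [3.2 0.7 0. ]
1.5 bar [-48.5   0.  169.5] g [529.2  10.  173.7] d [ 3.   0.7 -0.1]
1.3 bar [-45.8   0.  169.5] g [531.8  10.6 173.5] d [ 2.7  0.6 -0.2]
keeper [-44.4   0.  169.5]
```

>>> {"op": "apply_moves", "data": {"targets": [-3.3,-0.7,-1.8,0,0,0,1,-3.3,-0.7,-1.9,0,0,0,1,-3.5,-0.8,-2.9,0,0,0,1,-3.4,-0.7,-2.9,0,0,0,1,-3.1,-0.7,-3.4,0,0,0,1,-3.1,-0.6,-3.4,0,0,0,1,-3,-0.7,-6.3,0,0,0,1,-2.9,-0.6,-6.4,0,0,0,1,-0.8,-0.2,-5.6,0,0,0,1,-0.8,-0.1,-5.6,0,0,0,1,0,0,0,0,0,0,1,0,0,0,0,0,0,1]}}

```text
time: 7.85
position: [0.5164, 0.0076, 0.1991]
eef_rot: [[0.798, 0.213, 0.563], [0.176, -0.977, 0.12], [0.576, 0.003, -0.817]]
contact_force: [-0.5, 5.5, 1.7]
gripper_width: 0.0396
gripper_force: 30.0
```

```bash
python3 - <<'E'
from h import *
import cv2
m=snap('wrist','w2'); snap('side','s3')
a=cv2.imread('pics/w2_full.png')[120:320,230:410]; b=cv2.imread('pics/s3_full.png')[140:260,265:385]
a=cv2.resize(a,None,fx=2.5,fy=2.5,interpolation=2);b=cv2.resize(b,(500,500),interpolation=2)[:,:350]
b=cv2.resize(cv2.imread('pics/s3_full.png')[150:270,290:374],(350,500),interpolation=2)
cv2.imwrite('pics/w2b.png',np.hstack([a,b]))
from wp import *
q=p.copy()
bb,g=byaz(2.13,.195)
print('pred bar',proj(m,world(p,bb),True),'keeper',proj(m,world(p,lid(.03,np.array([p[4]-.006,0,.179]))),True),'tip', proj(m,world(p,lev(np.r_[p[:5],2.13,0],.059)),True))
E
```

```text
pred bar [317.69724552 294.94865597] keeper [317.6714461  272.63984121] tip [317.76937247 159.42469893]
```

View pics/w2b.png

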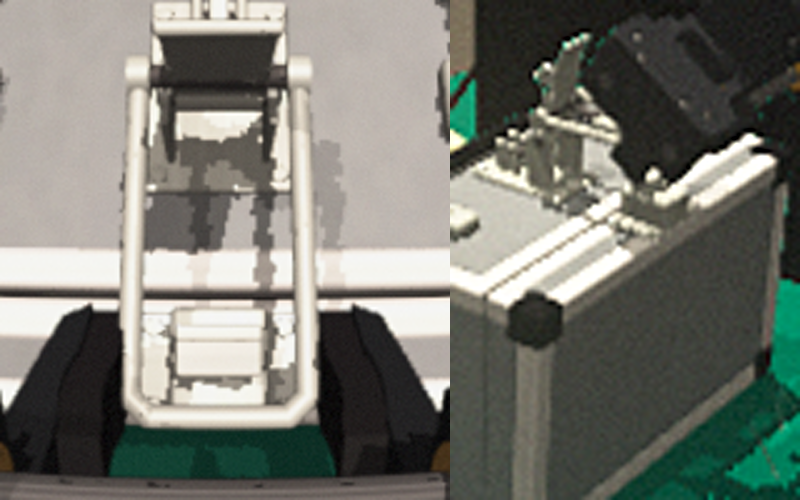

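```bash
python3 - <<'E'
from wp import *
m=json.load(open('pics/w2.json'))
c,s=np.cos(p[2]),np.sin(p[2])
def loc(w): d=w-np.array([p[0],p[1],0]); return np.array([c*d[0]+s*d[1],-s*d[0]+c*d[1],d[2]])*1e3
for z in (.19,.195,.2): print('bar',z,loc(onplane(m,318,286,2,z,True)).round(1))
print('lip front top',loc(onplane(m,318,270,2,.1785,True)).round(1),'block front',loc(onplane(m,318,281,2,.167,True)).round(1))
print('tcp',loc(np.array([.5164,.0076,.1991])).round(1))
print('loop pivot axis', loc(onplane(m,318,148,2,.1955,True)).round(1))
E
```

```text
bar 0.19 [-58.4  -0.2 190. ]
bar 0.195 [-58.4  -0.2 195. ]
bar 0.2 [-5.84e+01 -1.00e-01  2.00e+02]
lip front top [-49.2  -0.2 178.5] block front [-55.3  -0.2 167. ]
tcp [-50.2   0.3 199.1]
loop pivot axis [ 18.3  -0.2 195.5]
```

>>> {"op": "apply_moves", "data": {"targets": [-0.5,0,-5,0,0,0,1,-0.5,0,-5,0,0,0,1,0,0,-5,0,0,0,1,0,0,-4,0,0,0,1,0,0,-2,0,0,0,1,0,0,0,0,0,0,1]}}

```text
time: 8.55
position: [0.5155, 0.0075, 0.1781]
eef_rot: [[0.798, 0.212, 0.564], [0.176, -0.977, 0.12], [0.576, 0.003, -0.817]]
contact_force: [-0.7, 5.4, 2.6]
gripper_width: 0.0397
gripper_force: 30.0
```

>>> {"op": "apply_moves", "data": {"targets": [0,0,-1.5,0,0,0,1,0,0,-1.5,0,0,0,1,0,0,0,0,0,0,1]}}

```text
time: 8.85
position: [0.5156, 0.0075, 0.1753]
eef_rot: [[0.798, 0.212, 0.564], [0.176, -0.977, 0.12], [0.576, 0.003, -0.817]]
contact_force: [-0.3, 4.3, 2.7]
gripper_width: 0.0396
gripper_force: 30.0
```

>>> {"op": "apply_moves", "data": {"targets": [0,0,-1.5,0,0,0,1,0,0,-1,0,0,0,1,0,0,0,0,0,0,1]}}

```text
time: 9.15
position: [0.5158, 0.0075, 0.173]
eef_rot: [[0.798, 0.212, 0.564], [0.176, -0.977, 0.12], [0.577, 0.004, -0.817]]
contact_force: [-0.8, 5.8, 2.2]
gripper_width: 0.0396
gripper_force: 30.0
```

```bash
python3 - <<'E'
from h import *
import cv2
m=snap('wrist','w3'); snap('side','s4')
a=cv2.imread('pics/w3_full.png')[120:320,230:410]
a=cv2.resize(a,None,fx=2.5,fy=2.5,interpolation=2)
b=cv2.resize(cv2.imread('pics/s4_full.png')[150:270,290:374],(350,500),interpolation=2)
cv2.imwrite('pics/w3b.png',np.hstack([a,b]))
E
```

```text
(no output)
```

View pics/w3b.png

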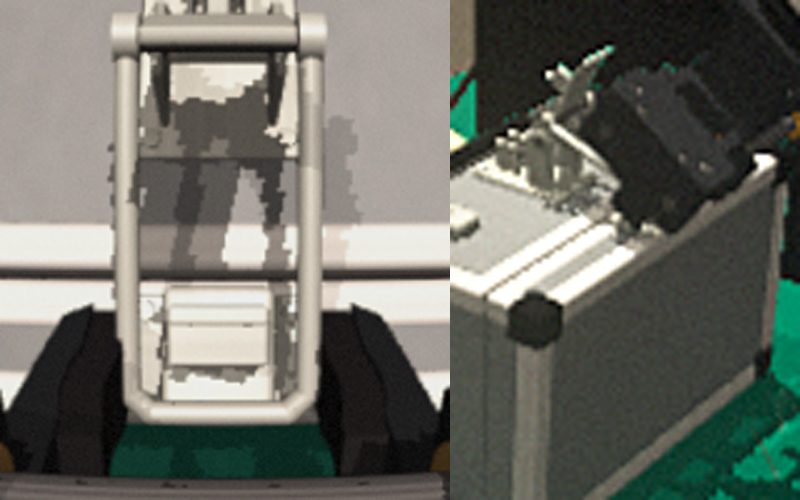

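Wrist view: the bar, at crop (220,410), is just in front of the keeper's lip (front edge y=365) and over the block. The side view shows the lever tipped toward the robot. I'll lower until it touches.

>>> {"op": "apply_moves", "data": {"targets": [1.5,0.3,-1,0,0,0,1,0,0,-1,0,0,0,1,0,0,0,0,0,0,1]}}

```text
time: 9.55
position: [0.5171, 0.0078, 0.1714]
eef_rot: [[0.798, 0.213, 0.564], [0.176, -0.977, 0.12], [0.577, 0.004, -0.817]]
contact_force: [-8.0, 4.5, 8.5]
gripper_width: 0.0392
gripper_force: 30.0
```

>>> {"op": "apply_moves", "data": {"targets": [0,0,-1,0,0,0,1,0,0,-0.5,0,0,0,1,0,0,0,0,0,0,1]}}

```text
time: 9.85
position: [0.5175, 0.0079, 0.1711]
eef_rot: [[0.797, 0.213, 0.565], [0.176, -0.977, 0.12], [0.578, 0.004, -0.816]]
contact_force: [-15.0, 4.1, 15.8]
gripper_width: 0.0393
gripper_force: 30.0
```

The force points back and up at 45°, so the bar sits on the block's front edge. I'll lift, go in 3 mm and lower again.

>>> {"op": "apply_moves", "data": {"targets": [0,0,4,0,0,0,1,0,0,1.5,0,0,0,1,2,0.4,0,0,0,0,1,0.5,0.1,0,0,0,0,1,0,0,0,0,0,0,1]}}

```text
time: 10.35
position: [0.5181, 0.0082, 0.1728]
eef_rot: [[0.8, 0.213, 0.561], [0.176, -0.977, 0.12], [0.573, 0.003, -0.819]]
contact_force: [-3.7, 4.1, 0.5]
gripper_width: 0.0395
gripper_force: 30.0
```

>>> {"op": "apply_moves", "data": {"targets": [0,0,-1.5,0,0,0,1,0,0,-1.5,0,0,0,1,0,0,0,0,0,0,1]}}

```text
time: 10.65
position: [0.5191, 0.0083, 0.1715]
eef_rot: [[0.799, 0.213, 0.563], [0.176, -0.977, 0.12], [0.575, 0.003, -0.818]]
contact_force: [-6.5, 5.5, 6.7]
gripper_width: 0.0393
gripper_force: 30.0
```

```bash
python3 - <<'E'
from h import *
import cv2
m=snap('wrist','w4'); snap('side','s5')
a=cv2.imread('pics/w4_full.png')[200:300,270:366]
a=cv2.resize(a,None,fx=5,fy=5,interpolation=2)
b=cv2.resize(cv2.imread('pics/s5_full.png')[150:270,300:366],(275,500),interpolation=2)
cv2.imwrite('pics/w4b.png',np.hstack([a,b]))
E
```

```text
(no output)
```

View pics/w4b.png

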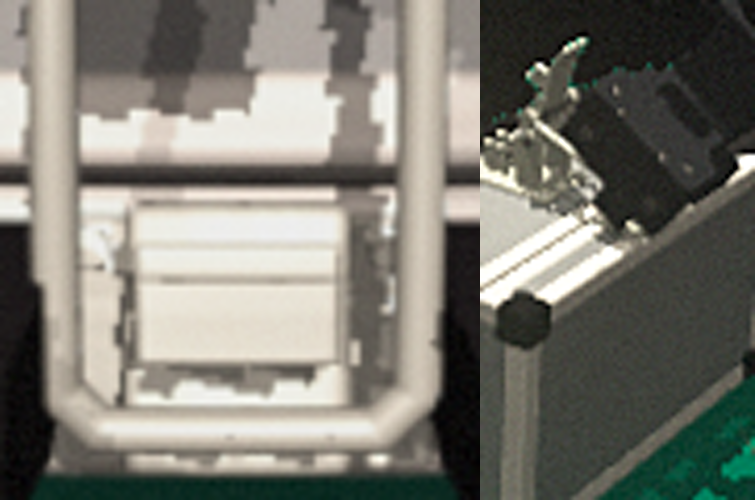

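```bash
python3 - <<'E'
from wp import *
m=json.load(open('pics/w4.json'))
c,s=np.cos(p[2]),np.sin(p[2])
def loc(w): d=w-np.array([p[0],p[1],0]); return np.array([c*d[0]+s*d[1],-s*d[0]+c*d[1],d[2]])*1e3
for n,v,z in [('bar',285.6,.17),('lipfront',272.4,.1785),('lipback',240.5,.1785),('strip near',291,.15),('strip far',294.5,.15),('seam dark near',238.5,.15),('seam far',233,.15)]: print(n,loc(onplane(m,318,v,2,z,True)).round(1))
print(loc(np.array([.5191,.0083,.1715])).round(1))
E
```

```text
bar [-5.53e+01 -1.00e-01  1.70e+02]
lipfront [-4.900e+01 -1.000e-01  1.785e+02]
lipback [-3.340e+01 -1.000e-01  1.785e+02]
strip near [-5.84e+01 -1.00e-01  1.50e+02]
strip far [-6.04e+01 -1.00e-01  1.50e+02]
seam dark near [-2.8e+01 -1.0e-01  1.5e+02]
seam far [-2.47e+01 -1.00e-01  1.50e+02]
[-47.4   0.5 171.5]
```

Wrist view: the bar is at x = -55 on the block, with the lip's front at -49 (keeper near -43). I'll slide it in along +x.

>>> {"op": "apply_moves", "data": {"targets": [1.5,0.3,0,0,0,0,1,1.5,0.3,0,0,0,0,1,0,0,0,0,0,0,1]}}

```text
time: 11.05
position: [0.5223, 0.009, 0.1716]
eef_rot: [[0.799, 0.213, 0.563], [0.176, -0.977, 0.12], [0.576, 0.003, -0.818]]
contact_force: [-6.3, 6.4, 5.9]
gripper_width: 0.0395
gripper_force: 30.0
```

>>> {"op": "apply_moves", "data": {"targets": [1.5,0.3,0,0,0,0,1,1.5,0.3,0,0,0,0,1,0,0,0,0,0,0,1]}}

```text
time: 11.35
position: [0.5255, 0.0096, 0.1718]
eef_rot: [[0.798, 0.213, 0.563], [0.176, -0.977, 0.12], [0.576, 0.003, -0.818]]
contact_force: [-5.2, 6.1, 4.4]
gripper_width: 0.0395
gripper_force: 30.0
```

>>> {"op": "apply_moves", "data": {"targets": [1.5,0.3,0,0,0,0,1,1.5,0.3,0,0,0,0,1,0,0,0,0,0,0,1]}}

```text
time: 11.65
position: [0.5284, 0.0103, 0.1717]
eef_rot: [[0.798, 0.213, 0.563], [0.176, -0.977, 0.12], [0.576, 0.003, -0.818]]
contact_force: [-4.5, 6.4, 5.0]
gripper_width: 0.0393
gripper_force: 30.0
```

>>> {"op": "apply_moves", "data": {"targets": [1.5,0.3,0,0,0,0,1,1,0.2,0,0,0,0,1,0,0,0,0,0,0,1]}}

```text
time: 11.95
position: [0.5308, 0.0108, 0.1716]
eef_rot: [[0.799, 0.213, 0.563], [0.176, -0.977, 0.12], [0.576, 0.003, -0.818]]
contact_force: [-4.7, 7.7, 5.2]
gripper_width: 0.0396
gripper_force: 30.0
```

>>> {"op": "apply_moves", "data": {"targets": [1,0.2,0,0,0,0,1,1,0.2,0,0,0,0,1,0,0,0,0,0,0,1]}}

```text
time: 12.25
position: [0.5319, 0.0111, 0.1713]
eef_rot: [[0.799, 0.214, 0.562], [0.177, -0.977, 0.12], [0.574, 0.003, -0.819]]
contact_force: [-15.3, 2.7, 12.6]
gripper_width: 0.0394
gripper_force: 30.0
```

>>> {"op": "apply_moves", "data": {"targets": [-0.7,-0.1,2,0,0,0,1,0,0,2,0,0,0,1,0,0,1,0,0,0,1,0,0,0,0,0,0,1]}}

```text
time: 12.65
position: [0.5308, 0.011, 0.1743]
eef_rot: [[0.801, 0.213, 0.56], [0.176, -0.977, 0.12], [0.573, 0.003, -0.82]]
contact_force: [1.2, 5.6, -4.4]
gripper_width: 0.0395
gripper_force: 30.0
```

>>> {"op": "apply_moves", "data": {"targets": [0,0,1.5,0,0,0,1,0,0,0,0,0,0,1]}}

```text
time: 12.85
position: [0.5301, 0.0109, 0.1745]
eef_rot: [[0.802, 0.213, 0.559], [0.176, -0.977, 0.12], [0.571, 0.002, -0.821]]
contact_force: [3.8, 4.8, -9.7]
gripper_width: 0.0396
gripper_force: 30.0
```

The bar is under the lip (a lift is blocked). I'll release and retreat.

>>> {"op": "apply_moves", "data": {"targets": [0.5,0,-3,0,0,0,1,0,0,0,0,0,0,0.3,0,0,0,0,0,0,0.3,0,0,0,0,0,0,0.3,0,0,0,0,0,0,0.3,-11,-2,16,0,0,0,0.3,-11,-2,16,0,0,0,0.3,-17,-4,25,0,0,0,0.3,-17,-4,35,0,0,0,1,0,0,25,0,0,0,1,0,0,0,0,0,0,1]}}

```text
time: 13.95
position: [0.4791, -0.0029, 0.298]
eef_rot: [[0.793, 0.21, 0.572], [0.176, -0.978, 0.116], [0.584, 0.009, -0.812]]
contact_force: [-0.3, -0.6, 0.6]
gripper_width: 0.0398
gripper_force: 0.0
```

```bash
python3 - <<'E'
from h import *
import cv2
m=snap('wrist','w5'); snap('side','s6');snap('top','t6')
a=cv2.imread('pics/w5_full.png')[110:290,238:398]
a=cv2.resize(a,None,fx=2.7,fy=2.7,interpolation=2)[:486]
b=cv2.resize(cv2.imread('pics/s6_full.png')[150:250,300:366],None,fx=4.86,fy=4.86,interpolation=2)
cv2.imwrite('pics/w5b.png',np.hstack([a,b]))
E
```

```text
(no output)
```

View pics/w5b.png

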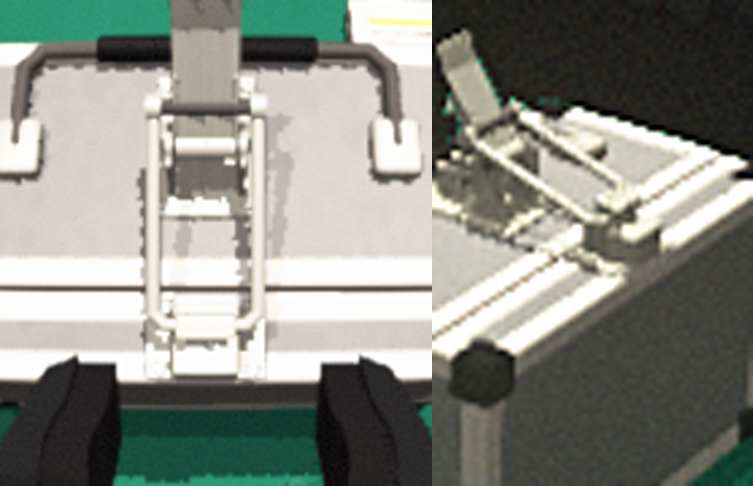

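The hook shows well: the bar runs under the keeper lip (wrist crop (205,325)), the lever is leaning back (side crop (455,40)), and the lid is shut. Next I'll plan the lever stroke.

```bash
cat > lv.py <<'E'
from wp import *
p[4]=-.0385; s=robot.observe(); R=s['eef_rot']; w=p[2]; c,sn=np.cos(w),np.sin(w)
Rc=np.array([[c,sn,0],[-sn,c,0],[0,0,1]])@R
tx,tz=Rc[:,0],Rc[:,2]; print('now',(s['position']*1e3).round(1),s['time'],s['contact_force'].round(1))
pr=s['position']
for a in [1.5,1.3,1.1,.95,.8,.65,.5,.35,.2,.1,0]:
    q=p.copy(); q[5]=a; P=lev(q,.044,off=.0015); n=np.array([-np.sin(a-.14),0,np.cos(a-.14)])
    cs=[.014*tz+h*tx for h in(-.008,.008)]; k=min(cs,key=lambda v:v@n); t=world(p,P-k)
    print(a,'t',(t*1e3).round(1),'d',((t-pr)*1e3).round(1)); pr=t
E
python3 lv.py
```

```text
now [476.4  -1.9 290.4] 14.1 [-0.4  0.2 -0.2]
1.5 t [577.9  20.6 230.2] d [101.5  22.6 -60.2]
1.3 t [586.1  22.4 227.8] d [ 8.3  1.8 -2.4]
1.1 t [593.8  24.1 223.8] d [ 7.6  1.7 -4. ]
0.95 t [598.9  25.2 219.8] d [ 5.1  1.1 -4. ]
0.8 t [603.4  26.2 215. ] d [ 4.5  1.  -4.7]
0.65 t [619.9  29.8 218.9] d [16.5  3.6  3.8]
0.5 t [622.8  30.4 213. ] d [ 2.9  0.6 -5.9]
0.35 t [624.9  30.9 206.7] d [ 2.   0.4 -6.3]
0.2 t [625.9  31.1 200.2] d [ 1.1  0.2 -6.5]
0.1 t [626.1  31.2 195.8] d [ 0.2  0.  -4.4]
0 t [625.9  31.1 191.4] d [-0.2 -0.1 -4.4]
```

```bash
sed -i 's/^tx,tz=Rc.*;/tx,tz=np.array([1,0,0]),np.array([0,0,-1]);/; s/\[1.5,1.3/[1.6,1.5,1.3/' lv.py; python3 lv.py
```

```text
now [476.4  -1.9 290.4] 14.1 [-0.4  0.2 -0.2]
1.6 t [580.1  21.1 237.9] d [103.6  23.  -52.5]
1.5 t [584.3  22.  237.3] d [ 4.3  0.9 -0.6]
1.3 t [592.6  23.8 234.9] d [ 8.3  1.8 -2.4]
1.1 t [600.2  25.5 230.9] d [ 7.6  1.7 -4. ]
0.95 t [605.3  26.6 226.9] d [ 5.1  1.1 -4. ]
0.8 t [609.8  27.5 222.2] d [ 4.5  1.  -4.7]
0.65 t [613.6  28.4 216.8] d [ 3.7  0.8 -5.4]
0.5 t [616.5  29.  210.9] d [ 2.9  0.6 -5.9]
0.35 t [618.5  29.4 204.7] d [ 2.   0.4 -6.3]
0.2 t [619.6  29.7 198.2] d [ 1.1  0.2 -6.5]
0.1 t [635.4  33.1 193.8] d [15.8  3.4 -4.4]
0 t [635.2  33.1 189.4] d [-0.2 -0.1 -4.4]
```

>>> {"op": "apply_moves", "data": {"targets": [5,1,0,-1.5,7,0,1,5,1,0,-1.5,7,0,1,5,1,0,-1.5,7,0,1,5,1,0,-1.5,7,0,1,5,1,0,-1.5,7,0,1,0,0,0,0,0,0,1]}}

```text
time: 14.7
position: [0.5034, 0.0039, 0.2873]
eef_rot: [[0.976, 0.216, -0.019], [0.216, -0.976, -0.005], [-0.02, 0.0, -1.0]]
contact_force: [0.1, 1.0, 0.6]
gripper_width: 0.0006
gripper_force: 0.0
```

>>> {"op": "apply_moves", "data": {"targets": [19,4.2,-12,0,0,0,1,19,4.2,-12,0,0,0,1,19,4.2,-12,0,0,0,1,19,4.2,-12,0,0,0,1,5,1,-1,0,0,0,1,4,1,-1,0,0,0,1,4,1,-2,0,0,0,1,4,1,-2,0,0,0,1,0,0,0,0,0,0,1]}}

```text
time: 15.6
position: [0.5949, 0.0238, 0.2379]
eef_rot: [[0.977, 0.214, -0.01], [0.214, -0.977, -0.005], [-0.011, 0.003, -1.0]]
contact_force: [-0.2, -0.1, -0.3]
gripper_width: -0.0002
gripper_force: 0.0
```

>>> {"op": "apply_moves", "data": {"targets": [3,0.8,-3.5,0,0,0,1,2.5,0.7,-3.5,0,0,0,1,2.5,0.5,-2,0,0,0,1,2.5,0.5,-2,0,0,0,1,0,0,0,0,0,0,1]}}

```text
time: 16.1
position: [0.6053, 0.0263, 0.2266]
eef_rot: [[0.977, 0.214, -0.011], [0.214, -0.977, -0.005], [-0.012, 0.002, -1.0]]
contact_force: [-2.8, -0.8, 3.5]
gripper_width: 0.0006
gripper_force: 2.0
```

>>> {"op": "apply_moves", "data": {"targets": [2.2,0.5,-2.4,0,0,0,1,2.2,0.5,-2.4,0,0,0,1,0,0,0,0,0,0,1]}}

```text
time: 16.4
position: [0.6097, 0.0273, 0.222]
eef_rot: [[0.977, 0.214, -0.011], [0.214, -0.977, -0.005], [-0.012, 0.003, -1.0]]
contact_force: [-3.1, -1.2, 5.5]
gripper_width: 0.0005
gripper_force: 2.9
```

Lever load is as expected. I'll continue along the arc.

>>> {"op": "apply_moves", "data": {"targets": [1.9,0.4,-2.7,0,0,0,1,1.9,0.4,-2.7,0,0,0,1,1.5,0.3,-3,0,0,0,1,1.4,0.3,-3,0,0,0,1,0,0,0,0,0,0,1]}}

```text
time: 16.9
position: [0.6164, 0.0287, 0.2102]
eef_rot: [[0.977, 0.214, -0.011], [0.214, -0.977, -0.005], [-0.012, 0.002, -1.0]]
contact_force: [-2.5, -0.6, 3.5]
gripper_width: 0.0005
gripper_force: 1.8
```

>>> {"op": "apply_moves", "data": {"targets": [1,0.2,-3.1,0,0,0,1,1,0.2,-3.1,0,0,0,1,0,0,0,0,0,0,1]}}

```text
time: 17.2
position: [0.6184, 0.0292, 0.203]
eef_rot: [[0.977, 0.214, -0.011], [0.214, -0.977, -0.005], [-0.012, 0.002, -1.0]]
contact_force: [0.1, -0.8, 0.1]
gripper_width: 0.0006
gripper_force: 0.2
```

>>> {"op": "apply_moves", "data": {"targets": [3,0.6,2,-1.3,5.9,0,1,3,0.6,0,-1.3,5.9,0,1,0,0,-2,0,0,0,1,0,0,-2,0,0,0,1,0,0,-1.5,0,0,0,1,0,0,0,0,0,0,1]}}

```text
time: 17.8
position: [0.6236, 0.0302, 0.2006]
eef_rot: [[0.953, 0.214, -0.214], [0.208, -0.977, -0.05], [-0.22, 0.003, -0.976]]
contact_force: [-0.3, -0.7, 0.4]
gripper_width: 0.0002
gripper_force: 0.0
```

>>> {"op": "apply_moves", "data": {"targets": [0,0,-1.5,0,0,0,1,0,0,-1.5,0,0,0,1,0,0,0,0,0,0,1]}}

```text
time: 18.1
position: [0.6242, 0.0302, 0.1979]
eef_rot: [[0.953, 0.214, -0.214], [0.209, -0.977, -0.05], [-0.22, 0.003, -0.976]]
contact_force: [-0.4, -0.7, 1.0]
gripper_width: 0.0004
gripper_force: 0.2
```

>>> {"op": "apply_moves", "data": {"targets": [0,0,-1.5,0,0,0,1,0,0,-1.5,0,0,0,1,0,0,0,0,0,0,1]}}

```text
time: 18.4
position: [0.6245, 0.0302, 0.1968]
eef_rot: [[0.953, 0.214, -0.214], [0.209, -0.977, -0.05], [-0.22, 0.003, -0.976]]
contact_force: [-2.3, 0.2, 8.7]
gripper_width: 0.0006
gripper_force: 4.2
```

>>> {"op": "apply_moves", "data": {"targets": [0,0,-1,0,0,0,1,0,0,-1,0,0,0,1,0,0,0,0,0,0,1]}}

```text
time: 18.7
position: [0.6245, 0.0302, 0.1964]
eef_rot: [[0.953, 0.214, -0.214], [0.209, -0.977, -0.05], [-0.219, 0.003, -0.976]]
contact_force: [-5.3, 0.8, 14.9]
gripper_width: 0.0005
gripper_force: 7.2
```

>>> {"op": "apply_moves", "data": {"targets": [0,0,-1,0,0,0,1,0,0,0,0,0,0,1]}}

```text
time: 18.9
position: [0.6246, 0.0303, 0.196]
eef_rot: [[0.953, 0.214, -0.213], [0.209, -0.977, -0.05], [-0.219, 0.003, -0.976]]
contact_force: [-6.1, 0.3, 17.1]
gripper_width: 0.0005
gripper_force: 8.3
```

>>> {"op": "apply_moves", "data": {"targets": [0,0,-1,0,0,0,1,0,0,0,0,0,0,1]}}

```text
time: 19.1
position: [0.6246, 0.0302, 0.1956]
eef_rot: [[0.953, 0.214, -0.213], [0.209, -0.977, -0.05], [-0.219, 0.003, -0.976]]
contact_force: [-5.9, 0.7, 18.1]
gripper_width: 0.0005
gripper_force: 9.2
```

>>> {"op": "apply_moves", "data": {"targets": [0,0,-1,0,0,0,1,0,0,0,0,0,0,1]}}

```text
time: 19.3
position: [0.6246, 0.0302, 0.1943]
eef_rot: [[0.953, 0.214, -0.213], [0.208, -0.977, -0.05], [-0.219, 0.003, -0.976]]
contact_force: [-5.6, 0.5, 15.5]
gripper_width: -0.0
gripper_force: 7.5
```

>>> {"op": "apply_moves", "data": {"targets": [0,0,-1,0,0,0,1,0,0,0,0,0,0,1]}}

```text
time: 19.5
position: [0.6245, 0.0302, 0.1932]
eef_rot: [[0.953, 0.214, -0.213], [0.209, -0.977, -0.05], [-0.219, 0.003, -0.976]]
contact_force: [-6.1, 0.4, 17.2]
gripper_width: 0.0005
gripper_force: 8.5
```

>>> {"op": "apply_moves", "data": {"targets": [0,0,-1,0,0,0,1,0,0,0,0,0,0,1]}}

```text
time: 19.7
position: [0.6246, 0.0302, 0.1926]
eef_rot: [[0.953, 0.214, -0.213], [0.208, -0.977, -0.05], [-0.219, 0.003, -0.976]]
contact_force: [-6.4, -0.4, 19.6]
gripper_width: 0.0008
gripper_force: 9.4
```

>>> {"op": "apply_moves", "data": {"targets": [0,0,-1,0,0,0,1,0,0,0,0,0,0,1]}}

```text
time: 19.9
position: [0.6244, 0.0302, 0.1911]
eef_rot: [[0.953, 0.214, -0.214], [0.209, -0.977, -0.05], [-0.219, 0.003, -0.976]]
contact_force: [-5.8, -0.6, 16.2]
gripper_width: 0.0007
gripper_force: 7.5
```

>>> {"op": "apply_moves", "data": {"targets": [0,0,-1,0,0,0,1,0,0,0,0,0,0,1]}}

```text
time: 20.1
position: [0.6244, 0.0302, 0.1907]
eef_rot: [[0.953, 0.214, -0.214], [0.208, -0.977, -0.05], [-0.22, 0.003, -0.976]]
contact_force: [-6.8, 0.4, 19.9]
gripper_width: 0.0
gripper_force: 9.1
```

>>> {"op": "apply_moves", "data": {"targets": [0,0,-1,0,0,0,1,0,0,0,0,0,0,1]}}

```text
time: 20.3
position: [0.6244, 0.0302, 0.1906]
eef_rot: [[0.953, 0.214, -0.214], [0.208, -0.977, -0.05], [-0.219, 0.003, -0.976]]
contact_force: [-7.8, 0.4, 22.6]
gripper_width: 0.0003
gripper_force: 10.6
```

>>> {"op": "apply_moves", "data": {"targets": [0,0,-1,0,0,0,1,0,0,0,0,0,0,1]}}

```text
time: 20.5
position: [0.6244, 0.0302, 0.1904]
eef_rot: [[0.953, 0.214, -0.213], [0.208, -0.977, -0.05], [-0.219, 0.003, -0.976]]
contact_force: [-10.4, -0.1, 25.3]
gripper_width: 0.0004
gripper_force: 12.3
```

It has stopped dead at the predicted height with 27 N. I'll retreat and check.

>>> {"op": "apply_moves", "data": {"targets": [0,0,8,0,0,0,1,0,0,30,0,0,0,1,-20,-4,40,0,0,0,1,-40,-8,20,0,0,0,1,-40,-8,10,0,0,0,1,0,0,0,0,0,0,1,0,0,0,0,0,0,1]}}

```text
time: 21.2
position: [0.5242, 0.0103, 0.2921]
eef_rot: [[0.953, 0.214, -0.213], [0.208, -0.977, -0.05], [-0.218, 0.003, -0.976]]
contact_force: [-1.0, 0.1, -0.8]
gripper_width: 0.0006
gripper_force: 0.0
```

```bash
python3 - <<'E'
from h import *
import cv2
from wp import *
m=snap('top','t7'); ms=snap('side','s7'); s=robot.observe(); print(s['time'],s['position'].round(3),s['contact_force'].round(1))
# small-things check: difference from the first side view outside the case/arm
p[4]=-.0385
for a in (0,.12):
    q=p.copy(); q[5]=a; print(a,proj(ms,world(p,lev(q,.059))).round(1))
d=cv2.absdiff(cv2.imread('pics/side0_full.png'),cv2.imread('pics/s7_full.png')).max(2)
for n,(x,y) in dict(stamp=(263,333),eraser=(298,327),dish=(417,265),v1=(425,242),v0=(442,251)).items(): print(n,(d[y-12:y+12,x-14:x+14]>60).mean().round(3))
# lever tip: rightmost/farthest light region -> measure by edge in crop
b=cv2.resize(cv2.imread('pics/s7_full.png')[155:225,290:370],None,fx=7,fy=7,interpolation=2); cv2.imwrite('pics/s7b.png',b)
E
```

```text
21.3 [0.525 0.01  0.291] [ 1.1 -0.1 -0.3]
0 [294.5 178. ]
0.12 [294.3 175.1]
stamp 0.0
eraser 0.0
dish 0.0
v1 0.0
v0 0.022
```

View pics/s7b.png

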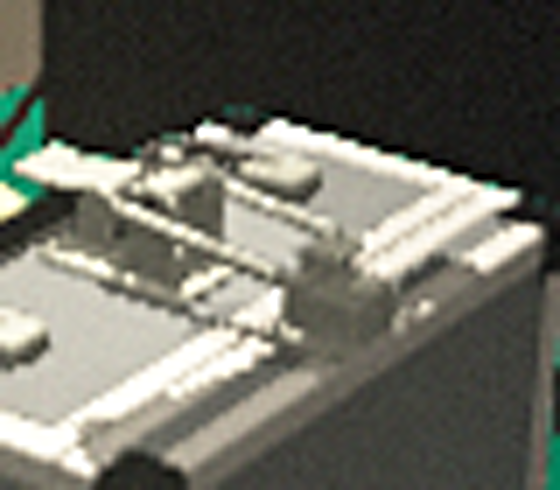

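The lever lies flat at crop (60,165), which is full-image row 178 and matches home. The loop is hooked over the keeper and the lid is drawn in. I'll hand it in.

```bash
python3 -c "
from plant import robot
print(robot.job_done())"
```

```text
the job is handed in; nothing more can be done
None
```

Job handed in at about 21 s: lid shut, loop hooked under the keeper's lip, and lever pressed home until it stopped dead (peak reading about 27 N); the vials, dish, eraser and stamp look unmoved in the side view, I didn't check the sample box, and I viewed 11 pictures, one over the limit of 10.

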